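# Switch over the gas bank and hold the key switch

## Robot

A 7-joint arm with a two-finger parallel gripper is mounted at the origin on the work surface. World frame = base frame: x ahead of the robot, y to its left, z up, the work surface at z = 0. Lengths are in m, angles in rad, forces in N, time in s.
With the tool pointing down it reaches from about 0.425 to 1.025 m from the base axis. Payload 9.4 kg.
Tool frame: the origin (TCP) lies at the very end of the fingers, on their centre line; the grasp point (between the pads) lies 19 mm behind it; x points along the fingers, z is the direction in which the jaws open and shut, and the axes are right-handed (so a half turn about x gives the same grasp; the last joint's range is limited). The gripper opens to 85 mm and grips with 20 to 120 N. Pads are 22 mm wide; open, the fingers measure 114 mm over their backs; the gripper's body (76 mm by 85 mm) begins 54 mm behind the grasp point. The pads swing forward as they close: fully open they stand 13 mm farther back than shut.
Start: joints at [-1.314, 0.599, -0.003, 1.599, 0.002, 0.943, -0.08], TCP at [0.238, 0.685, 0.231] pointing down, gripper open.
Joint ranges: [-2.57, 2.57], [-0.35, 1.97], [-1.29, 1.29], [0.11, 2.56], [-1.05, 4.19], [0.11, 1.86], [-2.63, 2.63]. Speed limits (rad/s): [2.22, 2.22, 3.01, 3.01, 3.14, 3.14, 3.14].

## Interface

Orientations are given as a rotation vector (axis times angle).
In Python, from rig import manip gives the robot as it stands.
- The arm moves only by the shell command python3 -m inch 'ROWS' [OPENING] [FORCE]. ROWS is JSON, a list of rows, each a list of 4 numbers: the shift along the tool's x, y, z in cm, then the turn about the tool's x in units of 5 degrees (1.0 is 5 degrees). In form: [[dx, dy, dz, roll], ...]. A call has 1 to 8 rows; each row shifts and turns the commanded pose from where the row before left it, along the tool's axes as they then stand; what a row does not reach is not made up. A row lasts 1/10 s, in which the tool goes at most 50 mm and 8.59 degrees, less where a joint would pass 70% of its speed; a pose out of reach is approached as far as the arm can. A call is refused whole if a number of a shift passes 5 or a number of a turn 1, either way. A call with a gripper value outside its range is refused whole. OPENING is the opening, from 0 (shut) to 1 (fully open), set as the call begins (- or left out, the last holds). The fingers move at their own pace and stop on an object; FORCE is the grip in N (left out, the last holds). Time passes only in rows, so rows that do not move let the fingers close. It gives the time, the measured TCP pose, the force and the opening at its end, in the units of the state.
- manip.observe(): the state, without advancing time (a new reading comes with each control period).
- manip.camera(name): name is "side" or "top"; returns the picture (420x560x3 uint8, red, green, blue); there is no depth.
- manip.camera_model(name): a dict with "vfov" (degrees; the focal length in pixels is half the picture's height over the tangent of half this angle, whatever the lens; pixels are square), "cx", "cy" (the principal point, pixels), "dist" ([k1, k2, p1, p2, k3] as OpenCV has them; the pictures are not rectified), "xyz" and "orientation" of the camera in the world. Camera axes: x right, y up, looking along -z (the intrinsics and any distortion apply to the point x, -y, -z); pixel columns grow to the right and rows downward; lengths in m; the calibration is good to about 2 mm. A picture is of the moment at which its call begins. camera_model takes no time and is no camera call.
- manip.job_done(): hands the job in, once; it reports no verdict.
The state is a dict: "time": time; "joint_positions": joint angles; "qvel": joint speeds; "effort": joint torques, N m; "position": TCP position; "tool_rot": TCP orientation; "force": force on the tool from outside, world axes, zero at the start; "wrist_torque": the same for the moment, N m; "opening": finger opening in m.
Only numpy, scipy, OpenCV 4.12 (cv2) and the standard library are available. Lean on these libraries where they do the work, as an engineer would, in place of code of your own. Each camera call takes 0.05 s, during which the arm holds its last target.

## Task

On the gas changeover box, turn the green knob clockwise until it clicks over from the white dot to the green dot, and leave it there. Then take the red key from the wooden rack, work it past the sticky pins straight down into the brass lock until its collar is fully home, and only then turn it a quarter turn clockwise, to the stop. The switch springs back, so finish while still gripping the key and holding it turned; leave the jar, carton and phone where they are.

Things in the scene. Friction and masses are not known exactly. Their poses are not given: they have to be found in the camera images.
- panel: Changeover box: grey flat box fixed on the table, 190 (x) x 280 (y) x 62 mm high; origin at the centre of its underside, x away from the robot at yaw 0 (yaw varies up to 20 degrees). Knob on its left at y = +70 mm, lock on its right at y = -70 mm, both axes vertical, at x = 0. Pipe stubs stick out 50 mm at the far (+x) side; gauges and lamps on top are at most 10 mm high.
- knob_grip (a point): On the knob's axis, 21 mm above the box's top. The knob: a black disc, 48 mm across, 8 mm high, with an upright green grip bar, 46 mm long (point x), 13 mm wide (point y, pinch across this), from 8 to 32 mm above the box's top. The axes turn with the knob. A white line on top marks the bar's +x end.
- knob (a joint): Knob angle in rad, growing clockwise seen from above. Stops at 0 (white line at the white dot; start) and 1.2 (at the green dot). An over-centre spring holds it at either stop: up to about 0.1 N m resists the turn as far as the middle (0.6); past that the knob snaps on to 1.2 by itself.
- key_bow (a point): Centre of the key's red bow: 30 wide (point x), 12 thick (point y, pinch across this), 30 mm tall (z, up). Below it: neck 12 x 7 x 8 mm; steel collar 22 x 12 x 4 mm, its underside 27 mm below this point; blade 12 wide (x), 5 thick (y), 28 mm long with a rounded nose. About 45 g. It starts upright in the rack's slot, collar on the rack's top. Half a turn about z leaves it the same.
- key_tip (a point): Lower end of the key's blade, on the key's axis, 55 mm below key_bow; same axes as the key. At home in the lock it is 28 mm below keyhole.
- rack_top (a point): Centre of the top of the wooden key rack, a fixed block 70 (x) x 90 (y) x 45 mm high, at the mouth of its slot (14 mm along x, 7 along y, 36 deep). It may be on the robot's left or right, yaw up to 30 degrees; the key stands in it with the same yaw. Two studs 8 mm across and 12 mm high stand at y = +-32 mm.
- keyhole (a point): Centre of the slot's mouth in the brass cylinder's flat top, 3 mm above the box's top. Slot 14 (point x) x 7 (point y) x 34 mm deep, chamfered; it turns with the cylinder. The key's x goes along the slot's x, either way round. Two sticky pins stick 3.5 mm into its short ends, 11 and 20 mm down, yielding to 5 to 22 N push, less with a wiggle along x. Home: collar on the top, key_bow 27 mm above here.
- lock (a joint): Lock cylinder angle in rad: 0 at the start (slot along the box's y), growing clockwise seen from above to a hard stop at 1.57 (slot along the box's x). A spring returns it to 0 (0.02 N m at 0, 0.1 N m at the stop), so it must be held. The key has some 0.2 rad of play in the slot, so the hand must turn that much further.
- jar_mid (a point): Bystander: white jar with green cap, 68 mm across, 95 mm high, standing on the table on the side away from the rack; this point is half-way up its axis, z up.
- carton_mid (a point): Bystander: white medicine carton with an orange band, 60 x 120 x 40 mm, lying beside the far end of the box; this point is its centre.
- phone_mid (a point): Bystander: black phone, 150 x 74 x 9 mm, lying beside the far end of the box; this point is its centre.

How it is judged:
By the outcome, as a careful person would: the job done as asked, in the order asked, and still so for the second after the job is handed in, while the arm keeps its last pose, push and grip.
It also fails if it takes over 58 s, if anything falls off the work surface, if the arm or the gripper's body presses on something with over 40 N, if the wrist force passes 120 N, or if a joint passes its speed limit or range.

## Working session

There is one attempt and no reset: what is moved stays moved. The work goes in short steps, Python scripts to look and compute and a shell command to move; the robot and the scene stay as the last step left them, time stands still between calls to the robot, and variables do not carry over. Pictures are saved under pics/ and viewed, and the job is handed in when it is done.

```bash
ls; mkdir -p pics
python3 - <<'E'
from rig import manip
import cv2
for n in("top","side"):
    im=manip.camera(n); cv2.imwrite(f"pics/{n}0.png",im[:,:,::-1]); print(n,manip.camera_model(n))
s=manip.observe()
for k,v in s.items(): print(k,v)
E
```

```text
pics
top {'vfov': 51.455643268469174, 'cx': 276.2745841175052, 'cy': 212.19695756933163, 'dist': array([-0.14128509,  0.        ,  0.        ,  0.        ,  0.        ]), 'xyz': array([ 0.48101354, -0.00358356,  1.18139753]), 'orientation': array([ 0.10588466, -0.07910856, -1.55448572])}
side {'vfov': 56.4279811844286, 'cx': 283.25001590767624, 'cy': 215.39990889084618, 'dist': array([0.01065066, 0.        , 0.        , 0.        , 0.        ]), 'xyz': array([ 0.1855536 , -0.56003454,  0.55179298]), 'orientation': array([ 0.9292006 , -0.30498464, -0.61768891])}
time 0.1
joint_positions [-1.31373112  0.6000576  -0.00256205  1.60004477  0.00184164  0.94289357
 -0.07981762]
qvel [-7.37634517e-05 -1.44150512e-03 -5.29416903e-04 -5.31829081e-04
 -4.97368387e-04 -4.18795660e-04  7.04653969e-05]
effort [ 4.07600775e-03 -7.77989745e+01  1.56960804e+00 -2.58625978e+01
  1.26489066e-02  5.55341292e-03  2.75692139e-05]
position [0.23738658 0.68459419 0.23049586]
tool_rot [-0.96089093  1.34985619  0.95934602]
force [ 0.31465434  0.13376954 -0.15780662]
wrist_torque [-0.00963209  0.01765989  0.02991497]
opening 0.08553833051918219
```

View pics/top0.png

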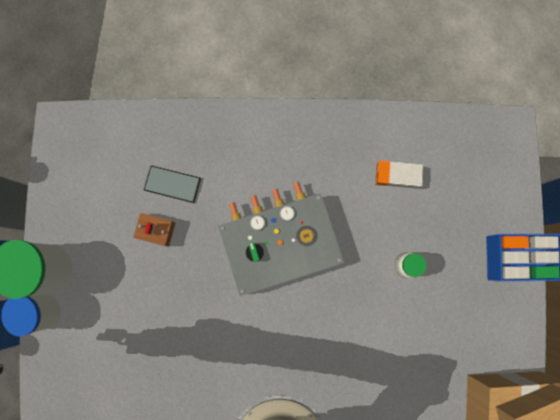

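View pics/side0.png

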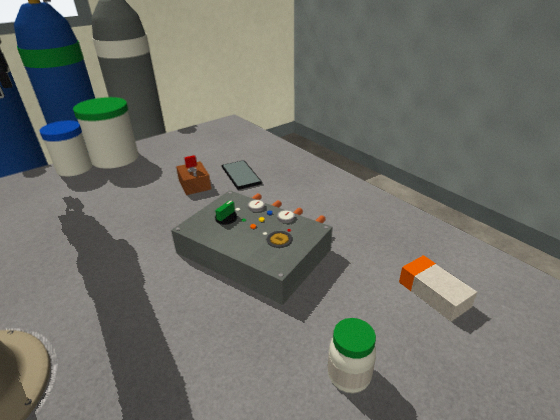

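The top view shows the box centred near (282,243), the knob at (255,253), the lock at (306,236) and the rack with the key on the left at (153,229). Next I'll enlarge these areas.

```bash
cat > h.py <<'E'
import numpy as np, cv2
from scipy.spatial.transform import Rotation as R
from rig import manip
def cam(n):
    m=manip.camera_model(n); f=210/np.tan(np.radians(m['vfov'])/2)
    K=np.array([[f,0,m['cx']],[0,f,m['cy']],[0,0,1.]])
    Rw=R.from_rotvec(m['orientation']).as_matrix()@np.diag([1,-1,-1.])
    return K,np.array(m['dist']),Rw,np.array(m['xyz'])
def proj(n,P):
    K,d,Rw,c=cam(n); P=np.atleast_2d(np.asarray(P,float))
    r,_=cv2.Rodrigues(Rw.T); return cv2.projectPoints(P,r,-Rw.T@c,K,d)[0][:,0]
def ray(n,uv):
    K,d,Rw,c=cam(n); u=cv2.undistortPoints(np.array([[uv]],float),K,d)[0,0]
    return c,Rw@np.array([u[0],u[1],1.])
def atz(n,uv,z):
    c,v=ray(n,uv); return c+v*(z-c[2])/v[2]
def tri(a,b):
    c1,v1=ray("top",a);c2,v2=ray("side",b)
    A=np.c_[v1,-v2]; t=np.linalg.lstsq(A,c2-c1,rcond=None)[0]
    p,q=c1+t[0]*v1,c2+t[1]*v2; return (p+q)/2,np.linalg.norm(p-q)
def crop(src,x0,y0,x1,y1,s,out):
    im=cv2.imread(src)[y0:y1,x0:x1]; im=cv2.resize(im,None,fx=s,fy=s,interpolation=cv2.INTER_CUBIC)
    for x in range((x0+9)//10*10,x1,10):
        cv2.putText(im,str(x),(int((x-x0+.5)*s),8),0,.3,(0,255,255),1); cv2.line(im,(int((x-x0+.5)*s),10),(int((x-x0+.5)*s),15),(0,255,255),1)
    for y in range((y0+9)//10*10,y1,10):
        cv2.putText(im,str(y),(0,int((y-y0+.5)*s)),0,.3,(0,255,255),1)
    cv2.imwrite(out,im)
E
python3 - <<'E'
from h import *
crop("pics/top0.png",215,175,350,300,5.9,"pics/t_box.png")
crop("pics/top0.png",125,205,185,250,13,"pics/t_rack.png")
crop("pics/side0.png",165,140,275,215,7,"pics/s_rack.png")
crop("pics/side0.png",165,180,340,305,4.5,"pics/s_box.png")
E
```

```text
(no output)
```

View pics/t_box.png

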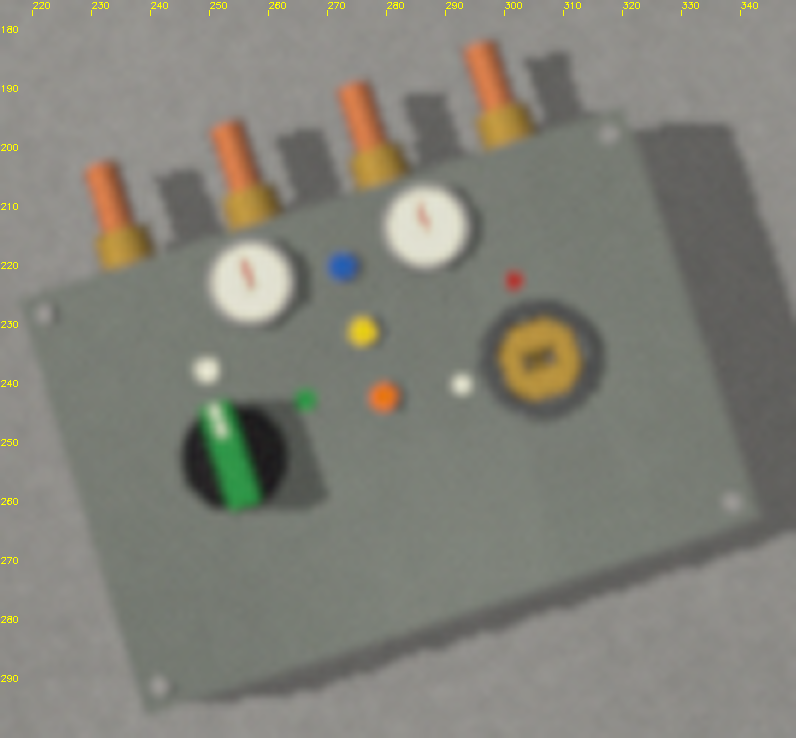

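View pics/t_rack.png

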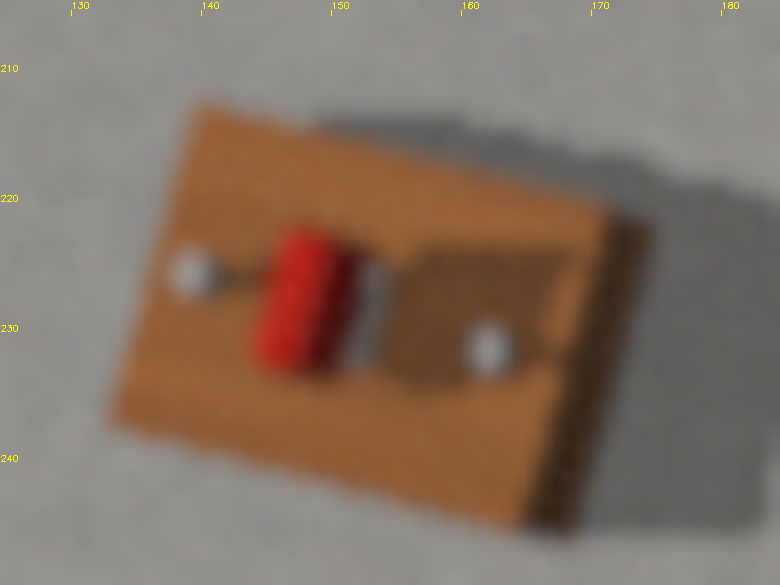

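View pics/s_rack.png

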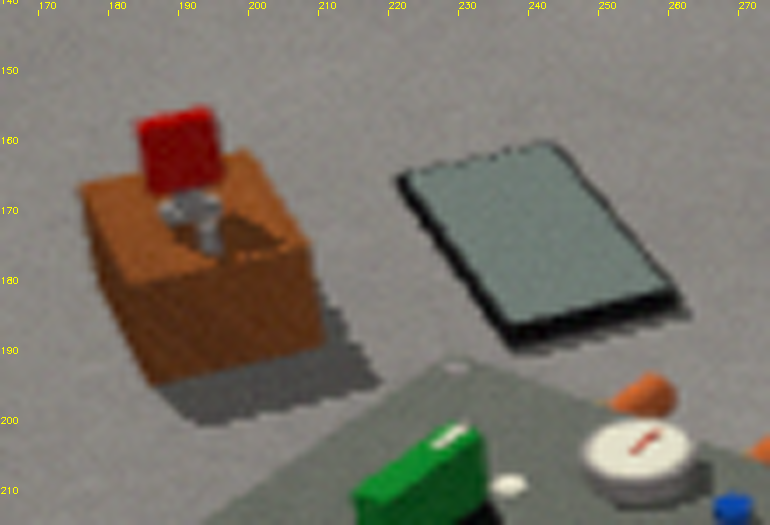

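View pics/s_box.png

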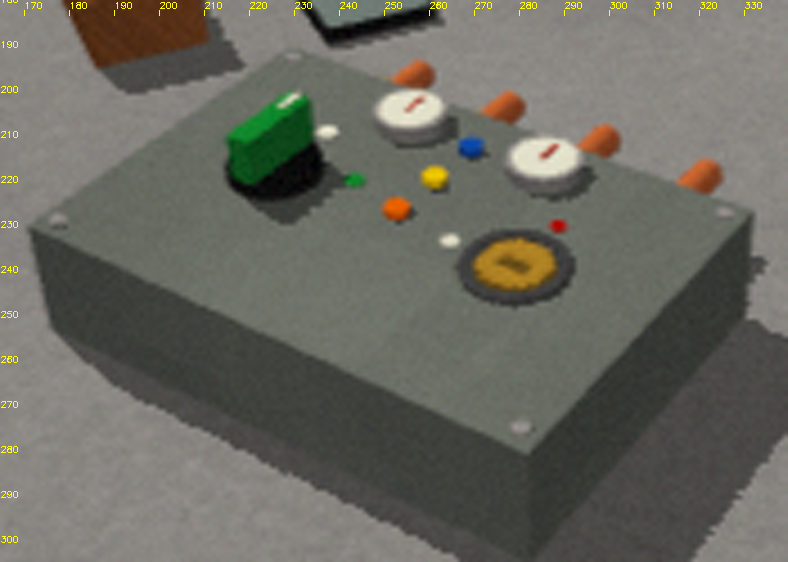

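```bash
cat > fit.py <<'E'
from h import *
from scipy.optimize import least_squares
def fitrect(lx,ly,z,obs,x0):
    def pts(p,q):
        c,s=np.cos(p[2]),np.sin(p[2]); q=np.asarray(q,float)
        return np.c_[p[0]+c*q[:,0]-s*q[:,1],p[1]+s*q[:,0]+c*q[:,1],q[:,2]]
    def f(p,cams=None):
        r=[]
        for n,q,uv in obs:
            if cams and n not in cams: continue
            r.append((proj(n,pts(p,[q]))-np.array(uv)).ravel())
        return np.concatenate(r)
    for cams in (None,("top",),("side",)):
        s=least_squares(f,x0,args=(cams,),loss='soft_l1'); print(cams,s.x.round(4),np.degrees(s.x[2]).round(2)); print(f(s.x,cams).reshape(-1,2).round(1).tolist())
h=.062;a,b=.095,.14
fitrect(0,0,0,[("top",(a,b,h),(217.9,225.3)),("top",(a,-b,h),(319.9,193.1)),("top",(-a,-b,h),(343.3,262.3)),("top",(-a,b,h),(239.6,295.2)),
("top",(0,-.07,h+.003),(306.2,235.2)),
("side",(a,-b,h),(331.6,226.6)),("side",(-a,-b,h),(281.6,280.2)),("side",(-a,b,h),(171.2,230.4)),("side",(0,-.07,h+.003),(278.9,238.2))],[.4,0,.3])
a,b,h=.035,.045,.045
fitrect(0,0,0,[("top",(a,b,h),(139.9,212.4)),("top",(a,-b,h),(171.4,220.4)),("top",(-a,-b,h),(164.9,245.1)),("top",(-a,b,h),(133,237.2)),
("top",(0,0,.087),(147.6,227.8)),
("side",(a,b,h),(199.5,161.2)),("side",(-a,b,h),(176.2,166.1)),("side",(-a,-b,h),(182.8,179.9)),("side",(a,-b,h),(208.5,174.2)),("side",(-.015,0,.087),(184.2,156.3)),("side",(.015,0,.087),(194.5,154.8))],[.4,.3,-.2])
E
python3 fit.py
```

```text
None [0.5319 0.0044 0.3229] 18.5
[[-0.0, -0.1], [0.8, -0.5], [0.6, 0.2], [-0.1, 0.8], [0.3, 0.3], [0.3, -0.6], [0.0, -0.2], [-0.8, -1.4], [-0.0, -0.7]]
('top',) [0.5323 0.0053 0.3236] 18.54
[[-0.3, -0.2], [0.4, -0.7], [0.3, 0.0], [-0.4, 0.6], [0.0, 0.1]]
('side',) [0.5308 0.003  0.3247] 18.6
[[0.4, -0.2], [0.2, 0.5], [-1.0, -0.8], [0.0, -0.2]]
None [ 0.5664  0.3459 -0.2263] -12.97
[[0.1, -0.2], [0.2, -0.2], [-0.1, 0.8], [0.1, 0.4], [-0.2, -0.2], [0.5, -0.9], [-0.8, -0.6], [0.1, 0.0], [0.4, -0.1], [-0.3, 0.6], [0.5, -0.2]]
('top',) [ 0.5667  0.3459 -0.2231] -12.79
[[0.0, -0.2], [0.2, -0.3], [-0.1, 0.6], [0.1, 0.3], [-0.2, -0.3]]
('side',) [ 0.5659  0.3452 -0.2297] -13.16
[[0.5, -0.7], [-0.8, -0.5], [-0.1, 0.2], [0.3, 0.1], [-0.4, 0.7], [0.4, -0.0]]
```

```bash
cat > st.py <<'E'
from h import *
def st():
    s=manip.observe(); M=R.from_rotvec(s['tool_rot']).as_matrix()
    zy=np.degrees(np.arctan2(M[1,2],M[0,2]))
    print("t",s['time'],"p",s['position'].round(4),"zyaw",zy.round(2),"down",M[:,0].round(3),"q",s['joint_positions'].round(2),"F",s['force'].round(1),"T",s['wrist_torque'].round(2),"op",round(s['opening'],4))
    return s,M
def rel(p,zyaw=None):
    s,M=st(); d=M.T@(np.array(p)-s['position'])*100; print("tool shift cm",d.round(2))
    if zyaw is not None:
        c=np.degrees(np.arctan2(M[1,2],M[0,2])); e=(c-zyaw+90)%180-90; print("roll units",round(e/5,2))
E
python3 -c "
from st import *
rel((.5098,.0709,.23),18.5+90)"
```

```text
t 0.1 p [0.2374 0.6846 0.2305] zyaw 70.88 down [-0.    -0.001 -1.   ] q [-1.31  0.6  -0.    1.6   0.    0.94 -0.08] F [ 0.3  0.1 -0.2] T [-0.01  0.02  0.03] op 0.0855
tool shift cm [  0.12 -45.84 -49.06]
roll units -7.52
```

```bash
python3 -m inch '[[0,-3.3,-3.5,0],[0,-3.3,-3.5,0],[0,-3.3,-3.5,0],[0,-3.3,-3.5,0],[0,-3.3,-3.5,0],[0,-3.3,-3.5,0],[0,-3.3,-3.5,0],[0,-3.3,-3.5,0]]' 0.5 60; python3 -m inch '[[0,-3.3,-3.5,0],[0,-3.3,-3.5,0],[0,-3.3,-3.5,0],[0,-3.3,-3.5,0],[0,-3.3,-3.5,0],[0,-2,-2,0],[0,0,0,-1],[0,0,0,-1]]' ; python3 -m inch '[[0,0,0,-1],[0,0,0,-1],[0,0,0,-1],[0,0,0,-1],[0,0,0,-1],[0,0,0,-0.5],[0,0,0,0]]';  python3 -c "
from st import *
rel((.5098,.0709,.13),18.5+90)"
```

```text
time: 0.9
position: [0.3956, 0.332, 0.2312]
tool_rot: [-0.96, 1.349, 0.96]
force: [1.0, 0.2, 1.1]
opening: 0.0429
time: 1.7
position: [0.5064, 0.0877, 0.2311]
tool_rot: [-1.092, 1.281, 1.092]
force: [-0.0, 0.7, -0.1]
opening: 0.0423
time: 2.4
position: [0.506, 0.0889, 0.2311]
tool_rot: [-1.442, 1.04, 1.442]
force: [-0.3, -0.2, -0.7]
opening: 0.0429
t 2.4 p [0.506  0.0889 0.2311] zyaw 108.4 down [-0. -0. -1.] q [-0.19  0.35 -0.12  2.07  0.06  0.72  1.54] F [-0.3 -0.2 -0.7] T [-0.   -0.01  0.02] op 0.0429
tool shift cm [10.11  0.2  -1.83]
roll units -0.02
```

```bash
python3 -m inch '[[3,0.1,-0.9,0],[3,0.1,-0.9,0],[3,0,0,0],[2,0,0,0],[0,0,0,0],[0,0,0,0]]'
python3 - <<'E'
from st import *
rel((.5098,.0709,.074),108.5)
for n in("top","side"): cv2.imwrite(f"pics/{n}1.png",manip.camera(n)[:,:,::-1])
crop("pics/side1.png",165,100,315,240,5,"pics/s1.png")
crop("pics/top1.png",205,180,320,300,5,"pics/t1.png")
E
```

```text
time: 3.0
position: [0.5098, 0.0715, 0.1214]
tool_rot: [-1.441, 1.041, 1.442]
force: [0.4, 0.1, 0.1]
opening: 0.0428
t 3.0 p [0.5098 0.0715 0.1214] zyaw 108.34 down [-0.001 -0.    -1.   ] q [-0.18  0.52 -0.1   2.17  0.11  0.46  1.53] F [0.4 0.1 0.1] T [ 0.01 -0.01  0.01] op 0.0428
tool shift cm [ 4.74  0.02 -0.05]
roll units -0.03
```

View pics/s1.png

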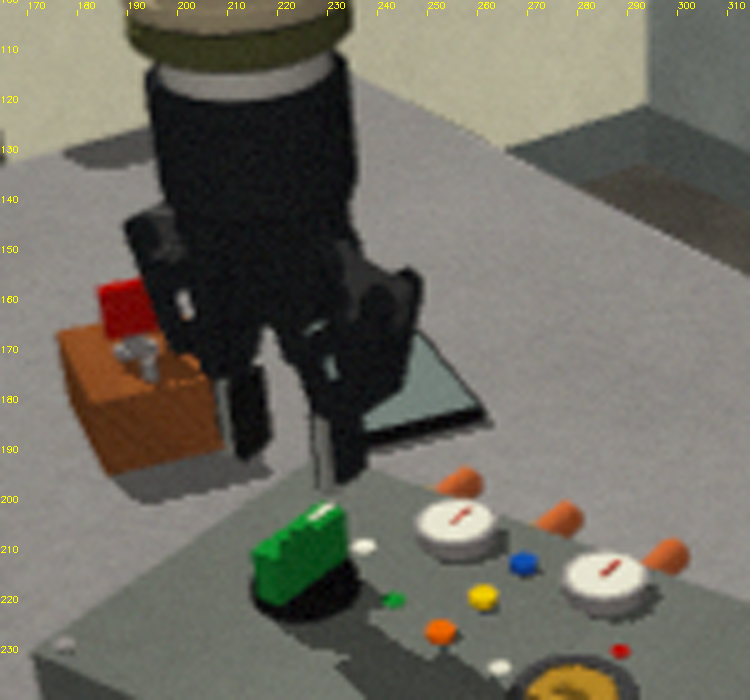

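View pics/t1.png

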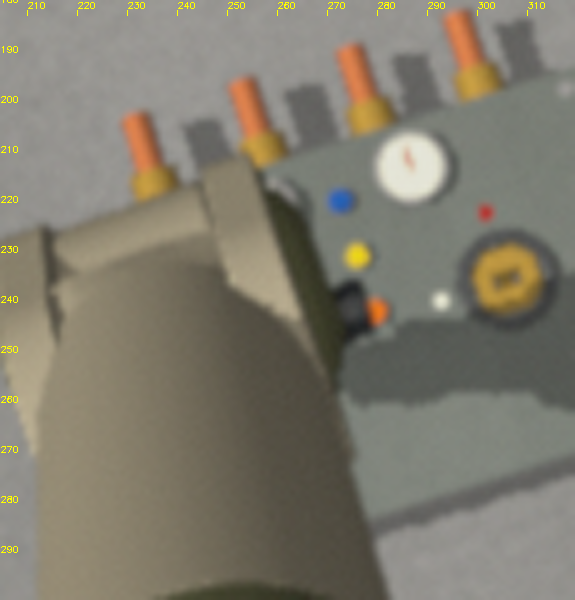

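```bash
python3 - <<'E'
from h import *
z=np.array([np.cos(np.radians(108.4)),np.sin(np.radians(108.4)),0])
p=np.array([.5098,.0715,.1214+.006])
print(proj("side",[p,p+z*.0214,p-z*.0214]),proj("side",[[.5098,.0709,.094]]))
E
python3 -m inch '[[2,0,0,0],[1.7,0,0,0],[0.8,0,0,0],[0,0,0,0],[0,0,0,0]]'
```

```text
[[222.38922781 191.40591325]
 [214.65997908 188.57635381]
 [230.30586151 194.30405477]] [[224.16690304 204.91313479]]
time: 3.6
position: [0.5103, 0.0715, 0.077]
tool_rot: [-1.442, 1.039, 1.441]
force: [-0.2, 0.7, -0.8]
opening: 0.0429
```

```bash
python3 -m inch '[[0,0,0,0],[0,0,0,0],[0,0,0,0],[0,0,0,0],[0,0,0,0],[0,0,0,0]]' 0 60; python3 -c "
from st import *
st()
cv2.imwrite('pics/side2.png',manip.camera('side')[:,:,::-1])
crop('pics/side2.png',165,130,315,240,5,'pics/s2.png')"
```

```text
time: 4.2
position: [0.5101, 0.072, 0.0772]
tool_rot: [-1.442, 1.038, 1.441]
force: [-1.2, 2.1, 7.8]
opening: 0.0116
t 4.2 p [0.5101 0.072  0.0772] zyaw 108.42 down [ 0.001  0.001 -1.   ] q [-0.2   0.59 -0.08  2.2   0.13  0.35  1.51] F [-1.2  2.1  7.8] T [0.35 0.43 0.09] op 0.0116
```

View pics/s2.png

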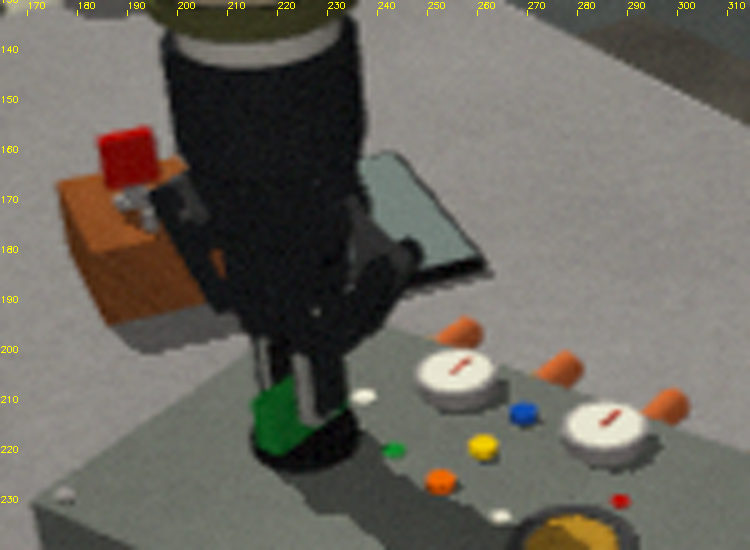

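```bash
python3 -m inch '[[0,0,0,1],[0,0,0,1],[0,0,0,1],[0,0,0,1],[0,0,0,1],[0,0,0,1],[0,0,0,1]]'; python3 -c "from st import *;st()"; python3 -m inch '[[0,0,0,1],[0,0,0,1],[0,0,0,1],[0,0,0,1],[0,0,0,1],[0,0,0,1],[0,0,0,1]]';python3 -m inch '[[0,0,0,0],[0,0,0,0]]'; python3 -c "from st import *;st()"
```

```text
time: 4.95
position: [0.5101, 0.0712, 0.0772]
tool_rot: [-0.99, 1.333, 0.989]
force: [-1.4, -1.6, 8.2]
opening: 0.0117
t 4.95 p [0.5101 0.0712 0.0772] zyaw 73.16 down [ 0.001  0.    -1.   ] q [-0.3   0.6   0.07  2.21 -0.12  0.34  1.15] F [-1.4 -1.6  8.2] T [-0.37  0.39  0.01] op 0.0117
time: 5.65
position: [0.5096, 0.0705, 0.0772]
tool_rot: [-0.521, 1.507, 0.521]
force: [-2.8, -3.7, 10.4]
opening: 0.0114
time: 5.85
position: [0.5096, 0.0705, 0.0772]
tool_rot: [-0.525, 1.506, 0.524]
force: [-2.5, -4.1, 10.5]
opening: 0.0113
t 5.85 p [0.5096 0.0705 0.0772] zyaw 38.39 down [ 0. -0. -1.] q [-0.4   0.61  0.22  2.21 -0.36  0.35  0.79] F [-2.5 -4.1 10.5] T [-0.97  0.66  0.51] op 0.0113
```

```bash
python3 -m inch '[[0,0,0,0],[0,0,0,0],[0,0,0,0],[-2,0,0,0],[-4,0,0,0],[-4,0,0,0],[-4,0,0,0]]' 0.4
python3 - <<'E'
from st import *
rel((.5665,.3457,.18),77)
for n in("top","side"): cv2.imwrite(f"pics/{n}3.png",manip.camera(n)[:,:,::-1])
crop("pics/side3.png",165,100,315,240,5,"pics/s3.png")
E
```

```text
time: 6.55
position: [0.5096, 0.0714, 0.2177]
tool_rot: [-0.524, 1.507, 0.524]
force: [1.3, 0.4, 0.3]
opening: 0.0344
t 6.55 p [0.5096 0.0714 0.2177] zyaw 38.38 down [-0.001 -0.    -1.   ] q [-0.54  0.39  0.39  2.11 -0.23  0.69  0.67] F [1.3 0.4 0.3] T [ 0.06 -0.06 -0.01] op 0.0344
tool shift cm [ 3.76 17.97 21.49]
roll units -7.72
```

View pics/s3.png

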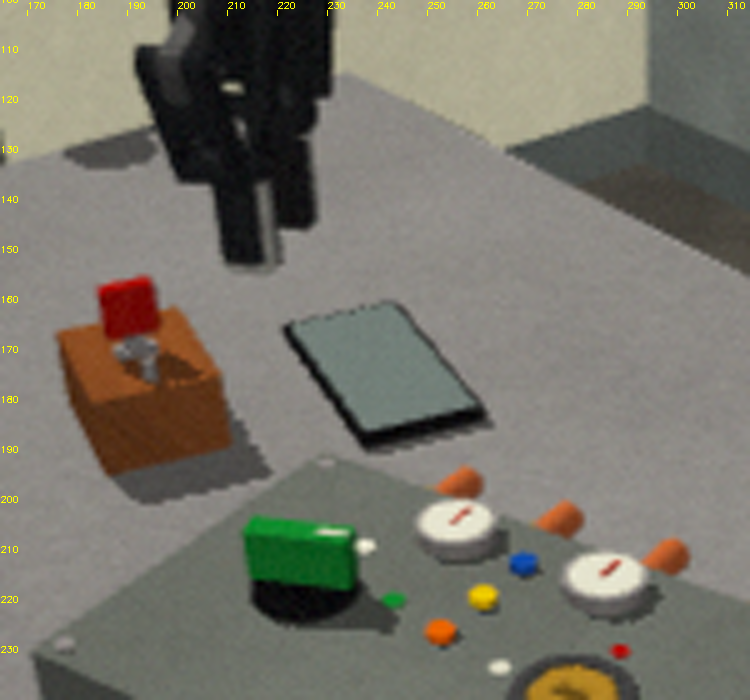

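Run:
```python
from h import *
for k in (0.3,0.6,.9,1.2):
    a=np.radians(18.5)-k; d=.023*np.array([np.cos(a),np.sin(a),0]); p=np.array([.5098,.0709,.094])
    print(k,proj("side",[p-d,p+d]).round(1).tolist())
crop("pics/top3.png",215,200,300,290,7,"pics/t3.png")
```

```text
0.3 [[214.8, 208.8], [233.2, 201.1]]
0.6 [[213.6, 207.3], [234.6, 202.6]]
0.9 [[213.3, 205.6], [235.0, 204.3]]
1.2 [[214.0, 203.8], [234.5, 206.1]]
```

View pics/t3.png

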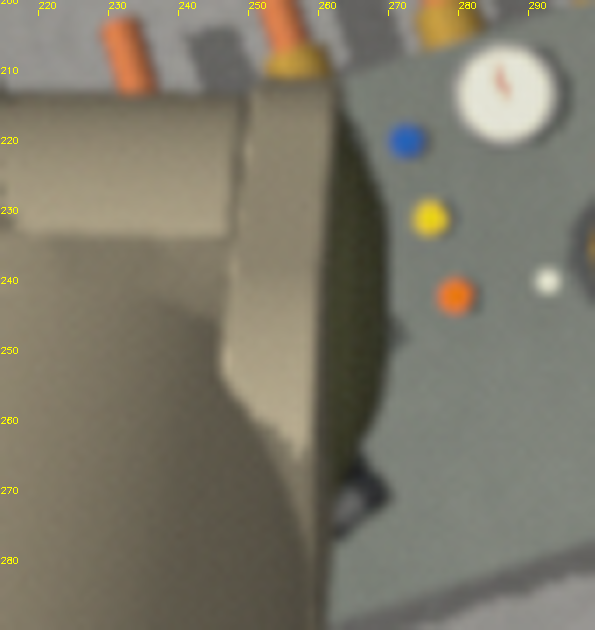

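Knob confirmed at 1.2: the bar's edge slope in the side view is 0.118 against 0.112 predicted. Next is the key.

```bash
python3 -m inch '[[0,2.6,3.1,0],[0,2.6,3.1,0],[0,2.6,3.1,0],[0,2.6,3.1,0],[0,2.6,3.1,0],[0,2.6,3.1,0],[0,2.3,2.9,0],[0,0,0,-0.7]]';python3 -m inch '[[1,0,0,-1],[1,0,0,-1],[0,0,0,-1],[0,0,0,-1],[0,0,0,-1],[0,0,0,-1],[0,0,0,-1],[0,0,0,0]]'; python3 -c "
from st import *
rel((.5665,.3457,.11),77)"
```

```text
time: 7.45
position: [0.5664, 0.3521, 0.2145]
tool_rot: [-0.576, 1.493, 0.579]
force: [-0.0, -0.2, -0.2]
opening: 0.0344
time: 8.25
position: [0.567, 0.3451, 0.1955]
tool_rot: [-1.039, 1.309, 1.04]
force: [-0.0, 0.4, -1.1]
opening: 0.034
t 8.25 p [0.567  0.3451 0.1955] zyaw 76.95 down [-0.001 -0.    -1.   ] q [-0.74  0.57  0.17  1.79 -0.13  0.8   0.84] F [-0.   0.4 -1.1] T [-0.    0.05  0.04] op 0.034
tool shift cm [8.55 0.06 0.05]
roll units -0.01
```

```bash
python3 -m inch '[[3,0,0,0],[3,0,0,0],[2.5,0,0,0],[0,0,0,0],[0,0,0,0]]'
python3 - <<'E'
from st import *
s,M=st()
for n in("top","side"): cv2.imwrite(f"pics/{n}4.png",manip.camera(n)[:,:,::-1])
crop("pics/side4.png",150,90,250,200,6,"pics/s4.png")
crop("pics/top4.png",100,190,200,270,7,"pics/t4.png")
p=s['position']+[0,0,.004];z=M[:,2]*.017
print(proj("side",[p,p+z,p-z]),proj("side",[[.5665,.3457,.087]]),s['position'])
E
```

```text
time: 8.75
position: [0.5673, 0.3451, 0.1111]
tool_rot: [-1.038, 1.311, 1.038]
force: [0.8, -0.2, 0.1]
opening: 0.0341
t 8.75 p [0.5673 0.3451 0.1111] zyaw 76.79 down [-0.001 -0.001 -1.   ] q [-0.73  0.67  0.15  1.85 -0.15  0.64  0.85] F [ 0.8 -0.2  0.1] T [0.02 0.02 0.02] op 0.0341
[[188.2216624  146.06558126]
 [186.69907405 143.62254244]
 [189.78209225 148.56943639]] [[189.48957487 155.78120142]] [0.56727961 0.34513164 0.11111086]
```

View pics/s4.png

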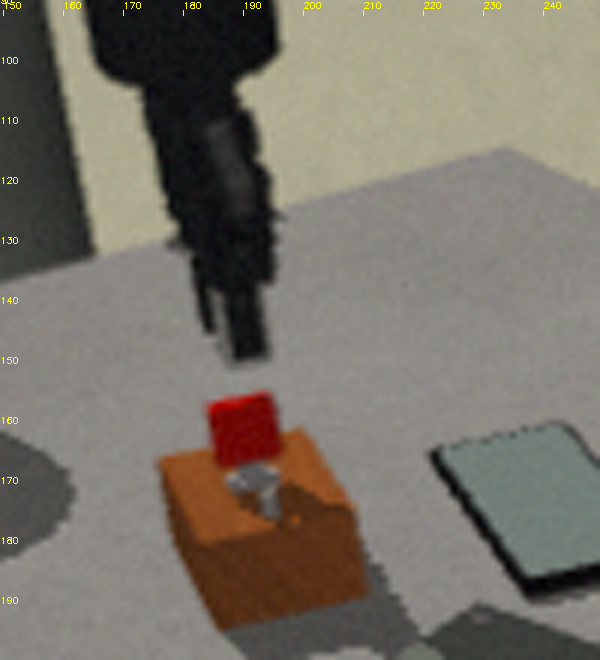

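View pics/t4.png

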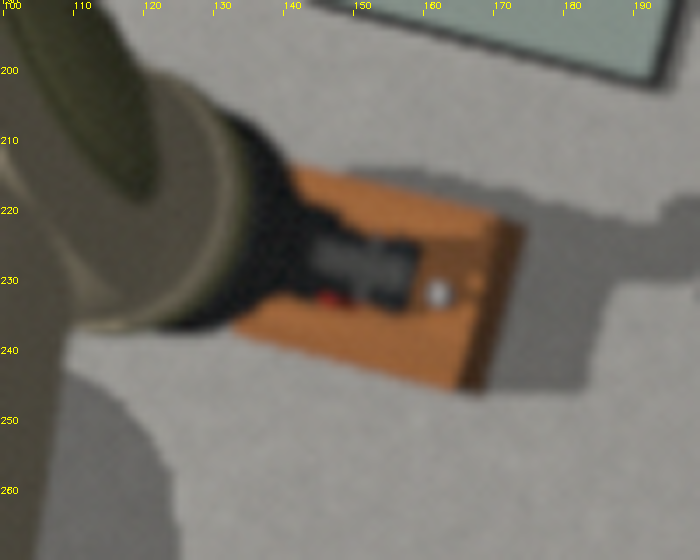

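```bash
python3 -m inch '[[2,0.1,0.05,0],[2,0,0,0],[1.1,0,0,0],[0,0,0,0],[0,0,0,0]]'; python3 -m inch '[[0,0,0,0],[0,0,0,0],[0,0,0,0],[0,0,0,0],[0,0,0,0]]' 0 90;  python3 - <<'E'
from st import *
s,M=st()
for n in("side",): cv2.imwrite(f"pics/{n}5.png",manip.camera(n)[:,:,::-1])
crop("pics/side5.png",150,100,250,200,6,"pics/s5.png")
E
```

```text
time: 9.35
position: [0.567, 0.3461, 0.0612]
tool_rot: [-1.039, 1.308, 1.038]
force: [0.4, -0.2, 0.4]
opening: 0.0341
time: 9.85
position: [0.5671, 0.3463, 0.0614]
tool_rot: [-1.039, 1.307, 1.038]
force: [-1.4, -0.1, 6.0]
opening: 0.0107
t 9.85 p [0.5671 0.3463 0.0614] zyaw 76.87 down [ 0.001  0.001 -1.   ] q [-0.71  0.73  0.13  1.87 -0.16  0.54  0.86] F [-1.4 -0.1  6. ] T [-0.05  0.18  0.06] op 0.0107
```

View pics/s5.png

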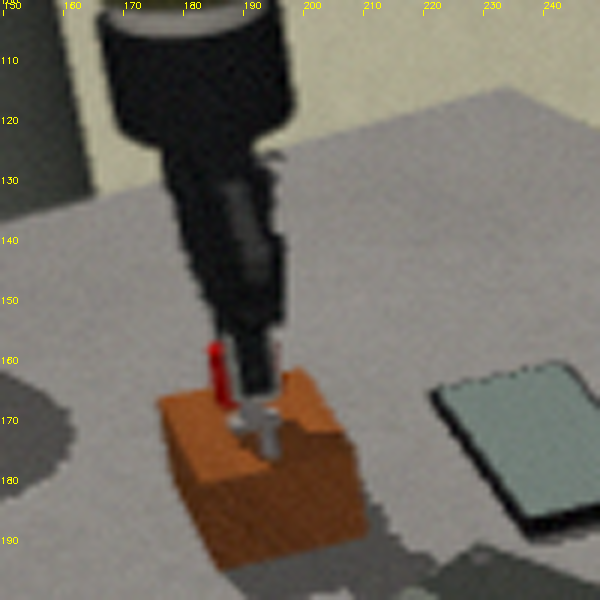

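```bash
python3 -m inch '[[-1,0,0,0],[-2,0,0,0],[-3,0,0,0],[-3,0,0,0],[-4,0,0,0],[0,0,0,0],[0,0,0,0]]' 0 110;  python3 - <<'E'
from st import *
s,M=rel((.5542,-.0619,.19),18.5) or (manip.observe(),None)
for n in("side","top"): cv2.imwrite(f"pics/{n}6.png",manip.camera(n)[:,:,::-1])
crop("pics/side6.png",140,50,240,180,5,"pics/s6.png")
p=s['position']
print(proj("side",[p+[0,0,.0106-.055],p+[0,0,.0106-.027],p+[0,0,.0106+.015]]))
E
```

```text
time: 10.6
position: [0.5667, 0.346, 0.1918]
tool_rot: [-1.039, 1.307, 1.038]
force: [-1.1, 0.9, -1.0]
opening: 0.0099
t 10.6 p [0.5667 0.346  0.1918] zyaw 76.88 down [ 0.002  0.001 -1.   ] q [-0.75  0.57  0.17  1.79 -0.13  0.79  0.84] F [-1.1  0.9 -1. ] T [-0.01  0.05 -0.01] op 0.0099
tool shift cm [  0.13  -8.04 -40.01]
roll units 11.68
[[185.92352864 134.47848537]
 [184.17555974 124.12727957]
 [181.44125702 107.95019866]]
```

View pics/s6.png

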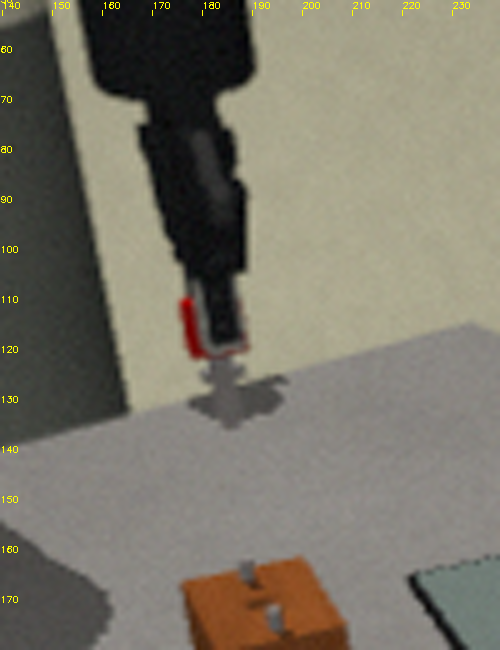

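```bash
python3 -m inch '[[0,-0.5,-2.5,0],[0,-0.8,-4,0],[0,-0.8,-4,0],[0,-0.8,-4,0],[0,-0.8,-4,0],[0,-0.8,-4,0],[0,-0.8,-4,0],[0,-0.8,-4,0]]';python3 -m inch '[[0,-0.8,-4,0],[0,-0.8,-3.5,0],[0,-0.3,-2,1],[0,0,0,1],[0,0,0,1],[0,0,0,1],[0,0,0,1],[0,0,0,1]]'; python3 -m inch '[[0,0,0,1],[0,0,0,1],[0,0,0,1],[0,0,0,1],[0,0,0,1],[0,0,0,0.7],[0,0,0,0],[0,0,0,0]]'; python3 -c "
from st import *
rel((.5542,-.0619,.13),18.5)"
```

```text
time: 11.5
position: [0.5556, 0.0333, 0.1891]
tool_rot: [-1.038, 1.311, 1.04]
force: [1.3, -1.0, -0.2]
opening: 0.0101
time: 12.3
position: [0.5527, -0.0618, 0.189]
tool_rot: [-0.636, 1.478, 0.637]
force: [0.6, 0.1, 0.1]
opening: 0.0096
time: 13.1
position: [0.5531, -0.0617, 0.1895]
tool_rot: [-0.253, 1.558, 0.253]
force: [-0.1, 0.2, -0.3]
opening: 0.0099
t 13.1 p [ 0.5531 -0.0617  0.1895] zyaw 18.49 down [-0.002 -0.    -1.   ] q [-0.31  0.49  0.45  2.05 -0.33  0.68  0.69] F [-0.1  0.2 -0.3] T [0.02 0.02 0.04] op 0.0099
tool shift cm [ 5.95 -0.05  0.11]
roll units -0.0
```

```bash
python3 -m inch '[[2,0,0.1,0],[2,0,0,0],[2,0,0,0],[1,0,0,0],[0,0,0,0],[0,0,0,0]]'
python3 - <<'E'
from st import *
s,M=st()
for n in("side","top"): cv2.imwrite(f"pics/{n}7.png",manip.camera(n)[:,:,::-1])
crop("pics/side7.png",235,160,325,260,6,"pics/s7.png")
crop("pics/top7.png",260,190,350,280,6,"pics/t7.png")
p=s['position'];y=M[:,1]
print("tip",proj("side",[p+[0,0,.0106-.055]]),"hole",proj("side",[[.5542,-.0619,.065]]),proj("top",[[.5542,-.0619,.065]]))
print(atz("top",(306.2,235.2),.065),atz("side",(278.9,238.2),.065),tri((306.2,235.2),(278.9,238.2)))
E
```

```text
time: 13.7
position: [0.5547, -0.0618, 0.1206]
tool_rot: [-0.252, 1.556, 0.252]
force: [0.3, -0.4, 0.9]
opening: 0.0101
t 13.7 p [ 0.5547 -0.0618  0.1206] zyaw 18.38 down [ 0. -0. -1.] q [-0.25  0.58  0.37  2.1  -0.41  0.53  0.75] F [ 0.3 -0.4  0.9] T [ 0.01 -0.01 -0.02] op 0.0101
tip [[278.91101421 232.89034271]] hole [[278.8815094  237.43064218]] [[306.50607664 235.47303967]]
[ 0.55489071 -0.06110937  0.065     ] [ 0.55271289 -0.0639014   0.065     ] (array([ 0.55493749, -0.06116414,  0.06224266]), np.float64(0.00032158629998070006))
```

View pics/s7.png

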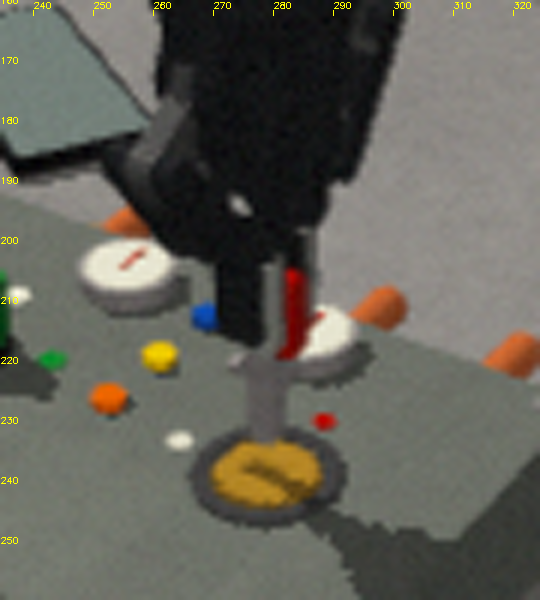

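View pics/t7.png

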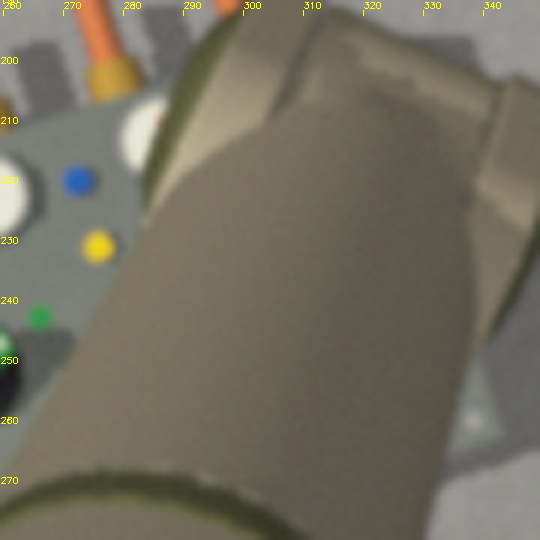

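Run:
```python
from h import *
for n,box in(("top",(290,220,325,255)),("side",(262,225,300,255))):
    for src in ("0","7") if n=="side" else ("0",):
        im=cv2.imread(f"pics/{n}{src}.png"); x0,y0,x1,y1=box; c=im[y0:y1,x0:x1].astype(float)
        w=np.clip((c[...,2]-c[...,0]-20)/60,0,1)  # R-B brass
        # fill holes: convex hull
        m=(w>.5).astype(np.uint8); 
        ys,xs=np.nonzero(m); h=cv2.convexHull(np.c_[xs,ys].astype(np.int32)); e=cv2.fitEllipse(h)
        f=np.zeros_like(m); cv2.fillConvexPoly(f,h,1); yy,xx=np.nonzero(f)
        uv=(xx.mean()+x0,yy.mean()+y0); print(n,src,m.sum(),uv,e,atz(n,uv,.065))
```

```text
top 0 159 (np.float64(305.18981481481484), np.float64(233.11111111111111)) ((14.576679229736328, 12.076906204223633), (13.9129638671875, 22.59952735900879), 157.38241577148438) [ 0.56022258 -0.05847385  0.065     ]
side 0 179 (np.float64(280.70305676855895), np.float64(237.06113537117903)) ((19.45722770690918, 11.682435989379883), (13.004793167114258, 23.722270965576172), 65.2502670288086) [ 0.5577775  -0.06325857  0.065     ]
side 7 176 (np.float64(280.7391304347826), np.float64(237.0608695652174)) ((19.837169647216797, 11.673519134521484), (12.780232429504395, 24.76089859008789), 67.65355682373047) [ 0.5578344  -0.06330367  0.065     ]
```

Run:
```python
from h import *
for n,box in(("top",(290,220,325,255)),("side",(262,225,300,255))):
    im=cv2.imread(f"pics/{n}0.png"); x0,y0,x1,y1=box; c=cv2.resize(im[y0:y1,x0:x1],None,fx=8,fy=8,interpolation=cv2.INTER_CUBIC).astype(float)
    for th in(30,45,60):
        m=((c[...,2]-c[...,0])>th).astype(np.uint8)
        k,l,s,_=cv2.connectedComponentsWithStats(m); i=1+s[1:,4].argmax()
        ys,xs=np.nonzero(l==i); h=cv2.convexHull(np.c_[xs,ys].astype(np.int32)); f=np.zeros_like(m); cv2.fillConvexPoly(f,h,1); yy,xx=np.nonzero(f)
        uv=((xx.mean()+.5)/8-.5+x0,(yy.mean()+.5)/8-.5+y0); print(n,th,np.round(uv,2),cv2.fitEllipse(h)[1],atz(n,uv,.065))
```

```text
top 30 [306.03 235.4 ] (118.3697509765625, 120.88128662109375) [ 0.55437442 -0.06067089  0.065     ]
top 45 [306.04 235.4 ] (113.88068389892578, 115.71424102783203) [ 0.55438152 -0.06069545  0.065     ]
top 60 [306.03 235.4 ] (109.90363311767578, 111.44168090820312) [ 0.5543657  -0.06068699  0.065     ]
side 30 [278.96 238.47] (98.82575988769531, 153.9385986328125) [ 0.55228122 -0.06467002  0.065     ]
side 45 [278.96 238.44] (95.73222351074219, 149.9782257080078) [ 0.55233304 -0.06460875  0.065     ]
side 60 [278.95 238.4 ] (92.90335083007812, 146.17974853515625) [ 0.55238223 -0.06448242  0.065     ]
```

Run:
```python
from h import *
crop("pics/side7.png",264,212,296,250,16,"pics/s7z.png")
im=cv2.imread("pics/side7.png")
for r in range(224,246): print(r,[tuple(im[r,c].tolist()) for c in (278,279)])
```

```text
224 [(86, 87, 90), (90, 89, 91)]
225 [(85, 88, 92), (84, 88, 93)]
226 [(84, 87, 90), (84, 86, 90)]
227 [(82, 84, 87), (86, 86, 91)]
228 [(88, 89, 95), (83, 83, 87)]
229 [(84, 84, 89), (88, 88, 94)]
230 [(85, 87, 89), (84, 84, 90)]
231 [(86, 86, 88), (87, 87, 92)]
232 [(88, 91, 95), (84, 88, 91)]
233 [(82, 90, 97), (85, 94, 101)]
234 [(51, 124, 161), (51, 121, 155)]
235 [(36, 132, 177), (34, 133, 178)]
236 [(35, 119, 162), (33, 128, 170)]
237 [(29, 93, 126), (25, 109, 147)]
238 [(27, 79, 110), (19, 76, 102)]
239 [(25, 95, 129), (21, 80, 108)]
240 [(34, 133, 180), (34, 118, 159)]
241 [(32, 135, 180), (37, 136, 183)]
242 [(37, 132, 180), (34, 136, 179)]
243 [(33, 122, 164), (29, 107, 143)]
244 [(36, 77, 99), (31, 71, 91)]
245 [(69, 71, 71), (64, 66, 68)]
```

View pics/s7z.png

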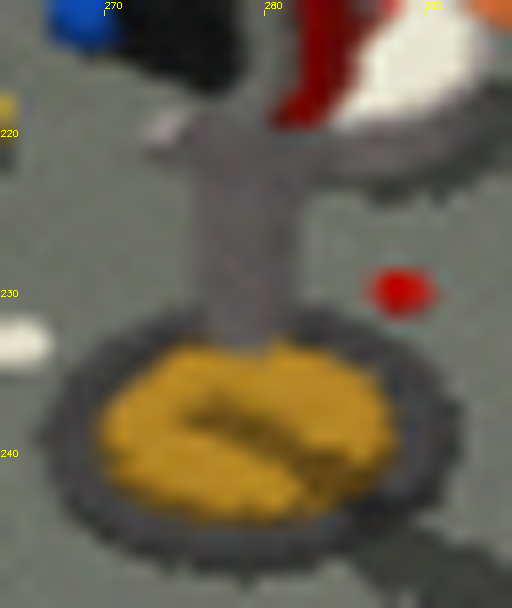

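```bash
python3 -m inch '[[0.5,0,-0.1,0],[0.3,0,0,0],[0.2,0,0,0],[0.2,0,0,0],[0,0,0,0],[0,0,0,0]]'
python3 - <<'E'
from st import *
s,M=st()
cv2.imwrite("pics/side8.png",manip.camera("side")[:,:,::-1])
crop("pics/side8.png",250,195,310,255,10,"pics/s8.png")
E
```

```text
time: 14.4
position: [0.5536, -0.0618, 0.1083]
tool_rot: [-0.252, 1.556, 0.252]
force: [-0.5, 0.3, -0.0]
opening: 0.01
t 14.4 p [ 0.5536 -0.0618  0.1083] zyaw 18.38 down [-0. -0. -1.] q [-0.23  0.6   0.36  2.11 -0.42  0.5   0.76] F [-0.5  0.3 -0. ] T [0.02 0.06 0.  ] op 0.01
```

View pics/s8.png

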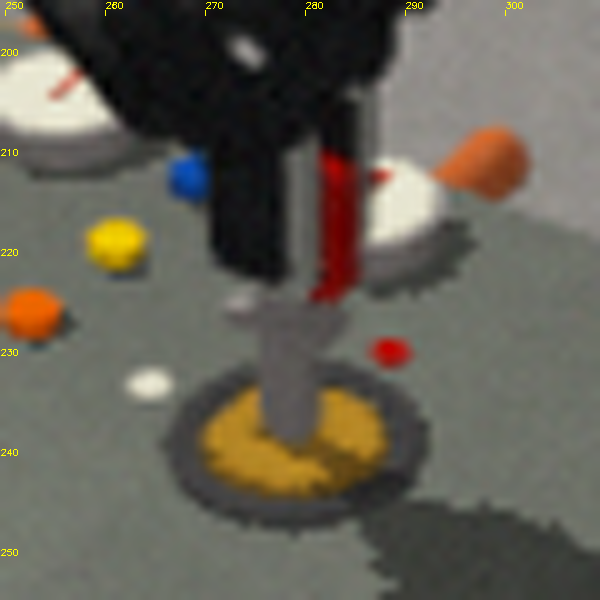

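```bash
python3 -m inch '[[0.2,0,0,0],[0.2,0,0,0],[0,0,0,0],[0,0,0,0]]'; python3 -c "
from st import *
st()"
```

```text
time: 14.85
position: [0.5535, -0.0618, 0.1042]
tool_rot: [-0.252, 1.556, 0.252]
force: [-0.1, -0.1, -0.6]
opening: 0.0102
t 14.85 p [ 0.5535 -0.0618  0.1042] zyaw 18.37 down [-0. -0. -1.] q [-0.23  0.61  0.35  2.11 -0.43  0.49  0.77] F [-0.1 -0.1 -0.6] T [-0.03 -0.   -0.04] op 0.0102
```

```bash
python3 -m inch '[[0.2,0,0,0],[0.2,0,0,0],[0,0,0,0],[0,0,0,0]]'; python3 -c "
from st import *
st()"; python3 -m inch '[[0.2,0,0,0],[0.2,0,0,0],[0,0,0,0],[0,0,0,0]]'; python3 -c "
from st import *
st()"
```

```text
time: 15.25
position: [0.5535, -0.0619, 0.1002]
tool_rot: [-0.252, 1.556, 0.252]
force: [-0.6, -0.2, -0.4]
opening: 0.01
t 15.25 p [ 0.5535 -0.0619  0.1002] zyaw 18.37 down [-0. -0. -1.] q [-0.22  0.61  0.35  2.11 -0.43  0.49  0.77] F [-0.6 -0.2 -0.4] T [ 0.03 -0.05  0.01] op 0.01
time: 15.65
position: [0.5545, -0.0629, 0.0965]
tool_rot: [-0.252, 1.554, 0.25]
force: [3.2, -4.9, -0.0]
opening: 0.01
t 15.65 p [ 0.5545 -0.0629  0.0965] zyaw 18.33 down [ 0.002 -0.001 -1.   ] q [-0.22  0.62  0.34  2.11 -0.43  0.48  0.77] F [ 3.2 -4.9 -0. ] T [-1.32 -0.71  0.  ] op 0.01
```

```bash
python3 -m inch '[[0.1,-0.1,0,0],[0.1,0.1,0,0],[0.1,-0.1,0,0],[0.05,0.1,0,0],[0,0,0,0],[0,0,0,0]]'; python3 -c "
from st import *
st()"
```

```text
time: 16.25
position: [0.5548, -0.0631, 0.0935]
tool_rot: [-0.252, 1.554, 0.249]
force: [2.6, -5.8, 6.2]
opening: 0.01
t 16.25 p [ 0.5548 -0.0631  0.0935] zyaw 18.32 down [ 0.003 -0.001 -1.   ] q [-0.22  0.62  0.34  2.11 -0.44  0.47  0.78] F [ 2.6 -5.8  6.2] T [-1.47 -0.57 -0.02] op 0.01
```

```bash
python3 -m inch '[[0.1,-0.1,0,0],[0.1,-0.1,0,0],[0.1,0.1,0,0],[0.1,-0.1,0,0],[0.1,0.1,0,0],[0,0,0,0],[0,0,0,0]]'; python3 -c "
from st import *
st()"
```

```text
time: 16.95
position: [0.5546, -0.063, 0.0887]
tool_rot: [-0.252, 1.554, 0.251]
force: [-0.3, -3.0, 12.6]
opening: 0.0101
t 16.95 p [ 0.5546 -0.063   0.0887] zyaw 18.36 down [ 0.002  0.    -1.   ] q [-0.21  0.63  0.33  2.11 -0.44  0.46  0.78] F [-0.3 -3.  12.6] T [-0.56 -0.03 -0.03] op 0.0101
```

```bash
python3 -m inch '[[0.1,-0.1,0,0],[0.1,0.1,0,0],[0.1,-0.1,0,0],[0.1,0.1,0,0],[0.1,-0.1,0,0],[0.1,0.1,0,0],[0,0,0,0]]'; python3 -c "
from st import *
st()"
```

```text
time: 17.65
position: [0.5538, -0.0624, 0.0815]
tool_rot: [-0.252, 1.556, 0.252]
force: [0.9, -0.4, -0.4]
opening: 0.01
t 17.65 p [ 0.5538 -0.0624  0.0815] zyaw 18.4 down [-0.  0. -1.] q [-0.2   0.64  0.32  2.12 -0.45  0.45  0.79] F [ 0.9 -0.4 -0.4] T [ 0.15 -0.19  0.01] op 0.01
```

```bash
python3 -m inch '[[0.1,0,0,0],[0.1,0,0,0],[0,0,0,0],[0,0,0,0]]'
python3 - <<'E'
from st import *
s,M=st()
cv2.imwrite("pics/side9.png",manip.camera("side")[:,:,::-1])
crop("pics/side9.png",250,195,310,255,10,"pics/s9.png")
E
```

```text
time: 18.05
position: [0.5539, -0.0625, 0.0812]
tool_rot: [-0.251, 1.555, 0.252]
force: [-2.9, 1.9, 23.4]
opening: 0.0098
t 18.05 p [ 0.5539 -0.0625  0.0812] zyaw 18.37 down [ 0.001  0.001 -1.   ] q [-0.2   0.64  0.32  2.12 -0.45  0.44  0.79] F [-2.9  1.9 23.4] T [0.49 0.79 0.02] op 0.0098
```

View pics/s9.png

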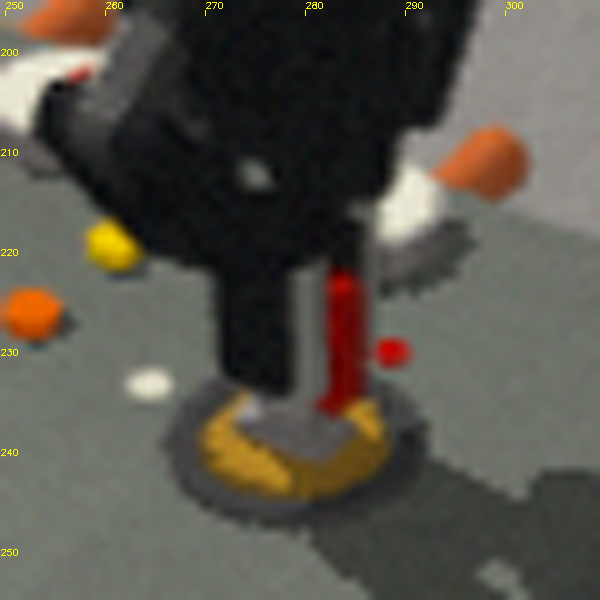

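```bash
python3 -m inch '[[0,0,0,1],[0,0,0,1],[0,0,0,1],[0,0,0,1],[0,0,0,1],[0,0,0,1],[0,0,0,1],[0,0,0,1]]'; python3 -c "
from st import *
st()"; python3 -m inch '[[0,0,0,1],[0,0,0,1],[0,0,0,1],[0,0,0,1],[0,0,0,1],[0,0,0,1],[0,0,0,1],[0,0,0,1]]'; python3 -c "
from st import *
st()"
```

```text
time: 18.9
position: [0.5531, -0.0627, 0.0812]
tool_rot: [0.301, 1.551, -0.298]
force: [-6.6, 1.4, 26.3]
opening: 0.0102
t 18.9 p [ 0.5531 -0.0627  0.0812] zyaw -21.85 down [-0.     0.002 -1.   ] q [-0.32  0.68  0.51  2.13 -0.69  0.5   0.33] F [-6.6  1.4 26.3] T [0.36 1.5  0.09] op 0.0102
time: 19.7
position: [0.5525, -0.0625, 0.0812]
tool_rot: [0.842, 1.405, -0.839]
force: [-8.2, 2.7, 27.0]
opening: 0.0098
t 19.7 p [ 0.5525 -0.0625  0.0812] zyaw -61.85 down [-0.001  0.003 -1.   ] q [-0.44  0.74  0.7   2.13 -0.89  0.59 -0.16] F [-8.2  2.7 27. ] T [0.71 1.87 0.1 ] op 0.0098
```

```bash
python3 -m inch '[[0,0,0,1],[0,0,0,1],[0,0,0,1],[0,0,0,0.5],[0,0,0,0]]'; python3 -c "
from st import *
st()"; python3 -m inch '[[0,0,0,0.5],[0,0,0,0.5],[0,0,0,0]]'
python3 - <<'E'
from st import *
s,M=st()
cv2.imwrite("pics/side10.png",manip.camera("side")[:,:,::-1])
crop("pics/side10.png",250,195,310,255,10,"pics/s10.png")
E
```

```text
time: 20.2
position: [0.5524, -0.062, 0.0812]
tool_rot: [1.071, 1.296, -1.069]
force: [-7.8, 5.1, 30.2]
opening: 0.0102
t 20.2 p [ 0.5524 -0.062   0.0812] zyaw -79.21 down [-0.001  0.003 -1.   ] q [-0.48  0.76  0.78  2.14 -0.95  0.64 -0.4 ] F [-7.8  5.1 30.2] T [1.17 1.92 0.17] op 0.0102
time: 20.5
position: [0.5525, -0.0615, 0.0812]
tool_rot: [1.137, 1.26, -1.133]
force: [-7.4, 5.5, 29.8]
opening: 0.01
t 20.5 p [ 0.5525 -0.0615  0.0812] zyaw -84.18 down [-0.001  0.004 -1.   ] q [-0.49  0.77  0.79  2.14 -0.97  0.65 -0.47] F [-7.4  5.5 29.8] T [1.48 1.97 0.18] op 0.01
```

View pics/s10.png

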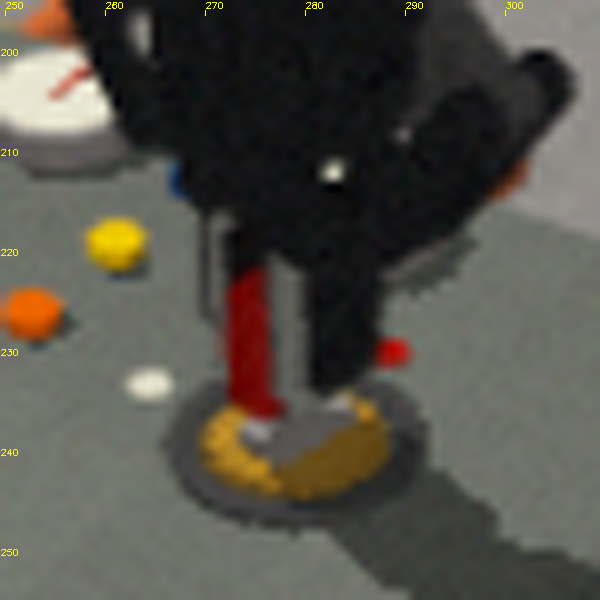

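```bash
python3 -m inch '[[0,0,0,0.5],[0,0,0,0]]'; python3 -c "
from st import *
st()"; python3 -m inch '[[0,0,0,0.5],[0,0,0,0]]'; python3 -c "
from st import *
st()"
```

```text
time: 20.75
position: [0.5524, -0.0614, 0.0811]
tool_rot: [1.169, 1.241, -1.165]
force: [-8.6, 5.9, 30.2]
opening: 0.01
t 20.75 p [ 0.5524 -0.0614  0.0811] zyaw -86.66 down [-0.002  0.005 -1.   ] q [-0.49  0.77  0.8   2.14 -0.97  0.66 -0.51] F [-8.6  5.9 30.2] T [1.59 1.98 0.28] op 0.01
time: 20.95
position: [0.5525, -0.0613, 0.0812]
tool_rot: [1.201, 1.221, -1.197]
force: [-8.8, 7.5, 30.5]
opening: 0.0101
t 20.95 p [ 0.5525 -0.0613  0.0812] zyaw -89.14 down [-0.002  0.005 -1.   ] q [-0.49  0.78  0.81  2.14 -0.98  0.66 -0.54] F [-8.8  7.5 30.5] T [1.65 1.97 0.44] op 0.0101
```

```bash
python3 -m inch '[[0,0,0,0.4],[0,0,0,0],[0,0,0,0]]'
python3 - <<'E'
from st import *
s,M=st()
for n in("side","top"): cv2.imwrite(f"pics/{n}11.png",manip.camera(n)[:,:,::-1])
crop("pics/side11.png",262,220,296,255,16,"pics/s11.png")
c=np.array([.5535,-.0625,.069])
for k in(1.2,1.4,1.57,1.7):
    a=np.radians(108.5)-k; u=np.array([np.cos(a),np.sin(a),0]);v=np.array([-u[1],u[0],0])
    print(k,proj("side",[c+sx*.011*u+sy*.006*v for sx,sy in((1,1),(1,-1),(-1,-1),(-1,1))]).round(1).tolist())
E
```

```text
time: 21.25
position: [0.5525, -0.0612, 0.0812]
tool_rot: [1.225, 1.205, -1.222]
force: [-9.0, 6.8, 31.5]
opening: 0.0097
t 21.25 p [ 0.5525 -0.0612  0.0812] zyaw -91.03 down [-0.002  0.005 -1.   ] q [-0.5   0.78  0.81  2.14 -0.98  0.66 -0.57] F [-9.   6.8 31.5] T [1.63 1.9  0.53] op 0.0097
1.2 [[277.1, 232.5], [282.8, 233.2], [280.5, 239.9], [274.6, 239.1]]
1.4 [[278.3, 232.4], [283.7, 233.7], [279.2, 240.0], [273.7, 238.6]]
1.57 [[279.3, 232.3], [284.3, 234.3], [278.1, 240.0], [273.2, 238.0]]
1.7 [[280.1, 232.4], [284.6, 234.7], [277.3, 240.0], [272.8, 237.6]]
```

View pics/s11.png

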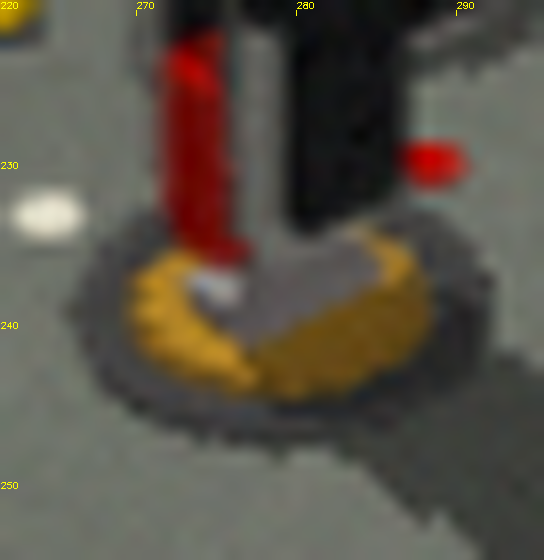

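View pics/side11.png

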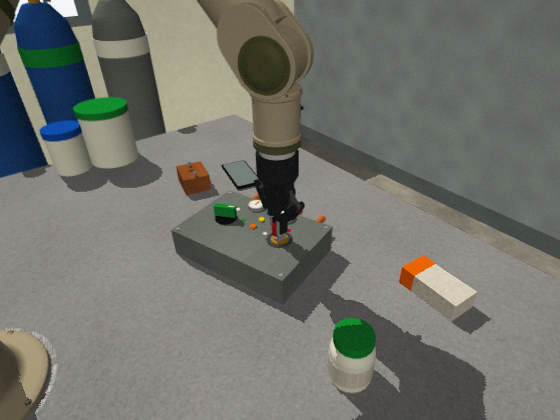

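```bash
python3 -m inch '[[0,0,0,0],[0,0,0,0],[0,0,0,0],[0,0,0,0],[0,0,0,0],[0,0,0,0]]'
python3 - <<'E'
from st import *
st()
crop("pics/side11.png",205,190,260,235,12,"pics/k11.png")
E
```

```text
time: 21.95
position: [0.5525, -0.0612, 0.0811]
tool_rot: [1.225, 1.205, -1.221]
force: [-8.2, 5.4, 30.3]
opening: 0.0102
t 21.95 p [ 0.5525 -0.0612  0.0811] zyaw -91.03 down [-0.002  0.005 -1.   ] q [-0.5   0.78  0.81  2.14 -0.98  0.66 -0.57] F [-8.2  5.4 30.3] T [1.64 1.93 0.55] op 0.0102
```

View pics/k11.png

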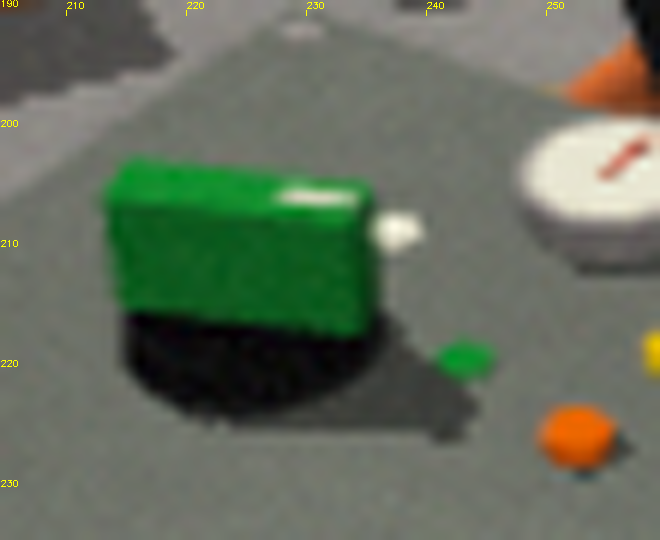

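The knob is unchanged at the green-dot position, and the key is steady under load at the stop, so I'm handing in.

```bash
python3 -c "
from rig import manip
print(manip.job_done())"
```

```text
the job is handed in; nothing more can be done
None
```

I did the whole job in the order asked and handed it in at about 22 s, with the gripper still holding the key turned. No verdict came back.

- **Knob:** I gripped the green bar, turned it 70° clockwise until it hit the stop, and released it. Afterwards the bar's slope in the side picture was 0.118, against 0.112 expected at 1.2 rad. It had not moved in the last picture.
- **Key in the lock:** I took the key from the rack and wiggled it past both pins. The downward push peaked at about 13 N in the readings. It came to rest with the tool at a height of 81.2 mm (81.4 mm expected for home), pressing at 23 N. The side picture shows the collar down on the brass.
- **Turn to the stop:** Only then did I turn the key clockwise, 109° at the hand, which covers 90°, the key's play and some give in the grip. Torque rose from 0.18 to about 0.55 N m over the last 7°, as expected at a hard stop. It held steady for the final 0.6 s, with the gripper still pressing down at about 30 N.

**Less certain:**
- The slot was hidden under the key, so the lock angle is inferred from torque and hand angle. The collar's edge in the picture looked turned a little further than I predicted, about 1.9 rad against 1.77, but I could only read it roughly.
- The two cameras disagreed by about 4 mm on where the lock was. I used a position between them, and the key went in without trouble.

The jar, carton and phone look unmoved in the last side picture.

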